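# Hold the sprung lock of the bench lock box open

### The job

Take the hollow pipe key with the single side bit off its peg on the key rack, push it fully home in the lock on top of the grey lock box, over the lock's centre post and against the sprung pins, and turn it a quarter turn clockwise until the bolt is drawn clear of the lid. The lock springs back by itself, so finish still gripping the key and holding it turned, so that a colleague can lift the lid; leave the other two keys hanging on their pegs.

Things in the scene. Friction and masses are not known exactly. Their poses are not given: they have to be found in the camera images.
- pipe_key: The key to use: plain steel, hangs on one of three pegs (which varies). Origin: shank axis at the lower tip; z up to the bow. Shank round, 15.4 mm diameter, 45 mm long, pointing down both on the peg and in the lock; tip bored 10 mm wide, 22 mm deep. One bit: over the lowest 6 mm, 5 mm wide, out to 14 mm from the axis towards +y. 90 g.
- pipe_key_bow (a point): Centre of that key's bow, 60 mm above its tip, same axes. Bow: flat upright frame in the y-z plane, 32 mm wide (y), 8 mm thick (x), 30 mm tall, bars 7 mm; the peg runs through its 18 x 16 mm window along x, the top bar resting on it. Grip its two narrow sides, 32 mm apart along y.
- square_key: Another key, to be left hanging: same bow, solid square shank 11 mm wide, 45 mm long, no bit. Same origin and axes.
- large_key: Another key, to be left hanging: same bow, its lowest 28 mm a wide pipe of 24 mm diameter under a thin neck, no bit. Same origin and axes.
- key_rack: White metal key rack, fixed, foot 92 x 230 mm, origin under it. Three 6 mm round pegs at y = -80, 0, 80 mm, axes 89 mm high, stand out towards -x from the back plate (front face at x = 40 mm, 112 mm high) and end at x = -16 mm in a lip that rises 4.5 mm. Keys hang near x = 0, yawed as the rack: lift one 5 to 9 mm, then draw it 30 mm or more along -x.
- lockbox: Grey steel lock box, fixed, 150 (x) x 200 (y) x 70 mm, origin under its middle. On its front deck (-x half) stands the lock case, 52 x 56 mm, 34 mm high; the hinged lid is the +x half, with a 15 mm high keeper strap over the bolt 40 mm from the lock's axis. Left of the box a tall microscope (x > 0.4, y > 0.38) stands close to the arm's start: come round it on the robot's side, x < 0.4.
- keyway (a point): Lock axis at the top of the mouth (108 mm above the table); the box's axes, z up. 4 mm of 45 degree lead-in, then an 18.4 mm hole with a 7.6 mm wide notch for the bit towards +y, through a 6 mm plate ending 10 mm down; the key can turn only once its bit is below that plate. So the key goes in with its x, y as the box's. A 6 mm post in the middle enters the bore.
- lock_stop (a point): On the lock axis 19 mm below the mouth: solid stop where the key's tip sits when fully home. Four sprung pins meet the tip 11 mm below the mouth and resist with about 6 N, rising to 10 N at the stop; let go, they push the unturned key up again.
- plug (a joint): Turn of the lock's plug, rad: 0 at rest, positive clockwise seen from above, stop at 1.5. A spring returns it: 0.05 N m at rest, 0.14 N m fully turned. The key's bit has 0.1 to 0.2 rad of play in it, so the key turns that much farther than the plug.
- bolt (a joint): Draw of the steel bolt, m: 0 shot (10 mm over the lid's edge), 0.0157 fully drawn; geared to the plug, 10.5 mm per rad.
Things that resemble listed ones, but are neither listed nor needed, are in the scene too. What is shaped like the pipe_key but red is not meant.

How it is judged:
On the way, in this order (a step that is already met when the one before it is completed fails the run):
1. the pipe key is off its peg and in the fingers (contact force between the fingers and pipe_key above 2 N and contact force between pipe_key and key_rack below 0.05 N and height (world z) of pipe_key above 0.05 m), for 0.2 s.
2. the pipe key is fully home in the lock, not yet turned (horizontal distance between pipe_key and keyway below 0.003 m and z of pipe_key in the frame of keyway below -0.0165 m and value of joint plug below 0.4 rad), for 0.1 s.
At the end, for the whole second after the job is handed in: Pipe key in the lock (within 4 mm of its axis, tip at least 15 mm below the mouth), gripped by fingers that do not rest on the box; plug held turned clockwise over 1.15 rad and bolt drawn over 11.5 mm, through the last second. The other two keys still hang on the rack (value of joint plug above 1.15 rad and value of joint bolt above 0.0115 m and horizontal distance between pipe_key and keyway below 0.004 m and z of pipe_key in the frame of keyway below -0.015 m and contact force between the fingers and pipe_key above 2 N and contact force between the fingers and lockbox below 0.5 N and height (world z) of each of square_key, large_key above 0.018 m and contact force between each of square_key, large_key and key_rack above 0.2 N); the arm keeps its last pose, push and grip.
It fails at once if another key is knocked off its peg (height (world z) of any of square_key, large_key below 0.015 m).
It also fails if it takes over 48 s, if anything falls off the work surface, if the arm or the gripper's body presses on something with over 40 N, if the wrist force passes 120 N, or if a joint passes its speed limit or range.

### The arm

A 7-joint arm with a two-finger parallel gripper is mounted at the origin on a cart in front of the work surface, level with it; the furniture and walls round the work are solid. World frame = base frame: x ahead of the robot, y to its left, z up, the work surface at z = 0. Lengths are in m, angles in rad, forces in N, time in s.
With the tool pointing down it reaches from about 0.4 to 0.875 m from the base axis. Payload 6.5 kg.
Tool frame: the origin (TCP) lies midway between the tips of the shut fingers; the grasp point (between the pads) lies 19 mm behind it; z points along the fingers, y is the line along which they close (so a half turn about z gives the same grasp; the last joint's range is limited). The gripper opens to 85 mm and grips with 20 to 120 N. Pads are 22 mm wide; open, the fingers measure 114 mm over their backs; the gripper's body (76 mm by 85 mm) begins 54 mm behind the grasp point. The pads swing forward as they close: fully open they stand 13 mm farther back than shut.
Start: joints at [1.262, 0.536, -0.004, 1.538, 0.003, 1.067, -0.071], TCP at [0.156, -0.631, 0.231] pointing down, gripper open.
Joint ranges: [-2.7, 2.7], [-0.37, 2.16], [-1.27, 1.26], [0.24, 2.4], [-1.31, 4.45], [0.19, 1.91], [-2.76, 2.76]. Speed limits (rad/s): [2.39, 2.39, 3.14, 3.14, 3.14, 3.14, 3.14].

### API

Orientations are given as [roll, pitch, yaw] about the fixed x, y, z axes, in that order (R = Rz(yaw) Ry(pitch) Rx(roll)).
In Python, from workcell import env, eyes, order gives the robot as it stands. The module is installed in compiled form; this text tells all that it offers.
- The arm moves only by the tool move_arm, never from a script. Its argument "steps" is a list of rows, each a list of 3 entries, a list of its own where there are three numbers: the shift along the tool's x, y, z in mm, then the turn, a rotation vector about the tool's x, y, z in degrees, then the opening, from 0 (shut) to 1 (fully open). In form: [[[tx, ty, tz], [wx, wy, wz], fingers], ...]. A call has 1 to 12 rows; each row shifts and turns the commanded pose from where the row before left it, along the tool's axes as they then stand; what a row does not reach is not made up. A row lasts 1/8 s, in which the tool goes at most 62.5 mm and 10.7 degrees, less where a joint would pass 70% of its speed; a pose out of reach is approached as far as the arm can. A call with a gripper value outside its range is refused whole. The fingers move at their own pace and stop on an object; "grip_force" is the grip in N (left out, the last holds). Time passes only in rows, so rows that do not move let the fingers close. It gives the time, the measured TCP pose, the force, the opening and the grip force at its end, in the units of the state.
- env.get_state(): the state, without advancing time (a new reading comes with each control period).
- eyes.read_camera(name): name is "scene" or "top" or "wrist"; returns a dict with "image" (384x512x3 uint8, red, green, blue), "vfov" (degrees; the focal length in pixels is half the picture's height over the tangent of half this angle, whatever the lens; pixels are square), "cx", "cy" (the principal point, pixels), "k1" (the pictures are not rectified: a ray, as slopes to the right and down, at radius r is drawn at 1 + k1 r^2 times it, then the intrinsics apply), "R" (3x3) and "t" (3): a world point X has camera coordinates R X + t. Camera axes: x right, y down, z forward; pixel columns grow to the right and rows downward; lengths in m; the calibration is good to about 2 mm. A picture is of the moment at which its call begins. There is no depth.
- order.job_done(): hands the job in; it is judged then, once.
Trained networks look in a picture, given as the dict that the camera call returned (one of the last four; its "shot" number tells which), for a name from the list of things; names that differ only in an ending like _2 or _b are one class to them, and where a whole thing is asked for, a point or a joint stands for the part that bears it (a point fixed in the world has none). Each returns a list of dicts, best first, with "score" (0 to 1); they miss things now and then, are a little off and sometimes report something else, mostly with a low value. They report only what shows in the picture. A call takes as long as a camera call. They do not tell look-alikes from the thing itself.
- eyes.look_for(label, picture): "at" ([x, y, z] in m, in the coordinates of the camera as it stood for that picture, good to about 4 mm: the middle of the surface that is visible of it).
- eyes.masks_of(label, picture): "pixels" (384x512 bool, what is visible of it).
- eyes.tip_of(label, picture): "at" ([x, y, z] in m, in the coordinates of the camera as it stood for that picture, good to about 4 mm: a listed point, or the origin of a listed thing).
The state is a dict: "time_s": time; "qpos": joint angles; "joint_velocities": joint speeds; "effort": joint torques, N m; "eef_pos": TCP position; "ee_rot": TCP orientation; "ft_force": force on the tool from outside, world axes, zero at the start; "ft_torque": the same for the moment, N m; "grip_width": opening from 0.0 (shut) to 1.0 (fully open); "gripper_force": force on a finger pad.
Only numpy, scipy, OpenCV 4.12 (cv2) and the standard library are available. Lean on these libraries where they do the work, as an engineer would, in place of code of your own. Each camera call takes 0.05 s, during which the arm holds its last target. There are 200 camera calls.

## Working session

There is one attempt and no reset: what is moved stays moved. The work goes in short steps, Python scripts to look and compute and a tool call to move; the robot and the scene stay as the last step left them, time stands still between calls to the robot, and variables do not carry over. Pictures are saved under pics/ and viewed, at most 10 in all, crops included, and the job is handed in when it is done.

Besides the shell and the picture viewer there is one more tool, called as name([rows], argument=value, ...), one row to a line, values as JSON. move_arm: Moves the arm, as the interface text tells. Its arguments: {"type":"object","properties":{"steps":{"type":"array","items":{"type":"array"}},"grip_force":{"type":"number"}},"required":["steps"]}

```bash
mkdir -p pics
cat > h.py <<'E'
import numpy as np, cv2
from workcell import env, eyes, order
def save(p,n,box=None,s=1):
    im=p["image"][:,:,::-1]
    if box: im=im[box[1]:box[3],box[0]:box[2]]
    cv2.imwrite(f"pics/{n}.png",cv2.resize(im,None,fx=s,fy=s,interpolation=cv2.INTER_CUBIC))
def w(p,a): return np.array(p["R"]).T@(np.array(a)-np.array(p["t"]))
def f(p): return p["image"].shape[0]/2/np.tan(np.radians(p["vfov"])/2)
def px(p,X):
    c=np.array(p["R"])@np.array(X)+np.array(p["t"]); s=c[:2]/c[2]; s=s*(1+p["k1"]*(s@s))
    return s*f(p)+[p["cx"],p["cy"]]
def ray(p,u):
    d=(np.array(u)-[p["cx"],p["cy"]])/f(p); s=d.copy()
    for _ in range(20): s=d/(1+p["k1"]*(s@s))
    R=np.array(p["R"]); return -R.T@np.array(p["t"]), R.T@np.array([s[0],s[1],1])
def onz(p,u,z):
    o,d=ray(p,u); return o+d*(z-o[2])/d[2]
def tri(p1,u1,p2,u2):
    o1,d1=ray(p1,u1);o2,d2=ray(p2,u2)
    A=np.stack([d1,-d2],1); k=np.linalg.lstsq(A,o2-o1,rcond=None)[0]
    a=o1+d1*k[0]; b=o2+d2*k[1]; return (a+b)/2, np.linalg.norm(a-b)
E
python3 - <<'E'
from h import *
np.set_printoptions(precision=4,suppress=True)
print(env.get_state())
P={c:eyes.read_camera(c) for c in("scene","top","wrist")}
for c,p in P.items():
    print(c,f(p),p["k1"],w(p,[0,0,0]))
    for l in ("pipe_key","pipe_key_bow","square_key","large_key","key_rack","lockbox","keyway"):
        for r in eyes.tip_of(l,p)[:4]:
            X=w(p,r["at"]); print(c,l,round(r["score"],2),X,px(p,X))
a=np.hstack([P["scene"]["image"],P["top"]["image"]])
cv2.imwrite("pics/a.png",cv2.resize(np.vstack([P["scene"]["image"],P["top"]["image"]])[:,:,::-1],None,fx=.78,fy=.78))
save(P["scene"],"s",None,1.5);save(P["top"],"t",None,1.5)
E
```

```text
{'time_s': 0.0, 'qpos': array([ 1.2618,  0.5371, -0.0044,  1.5389,  0.0026,  1.0673, -0.0712]), 'joint_velocities': array([ 0.001 , -0.0005,  0.0009, -0.0001,  0.0005,  0.0011,  0.0016]), 'effort': array([ -0.0011, -58.3425,   1.048 , -25.9107,   0.0123,   0.0096,
         0.    ]), 'eef_pos': array([ 0.1561, -0.6303,  0.2304]), 'ee_rot': array([-3.1399,  0.0001,  0.2429]), 'ft_force': array([-0.5454, -0.4058,  0.4421]), 'ft_torque': array([ 0.0431, -0.008 , -0.0024]), 'gripper_force': 0.0, 'grip_width': 1.0021107283330324}
scene 420.6864992141925 -0.11351615324439658 [-0.0224 -0.5299  0.5978]
scene pipe_key 0.74 [ 0.5167 -0.1338  0.0248] [297.9854 227.8207]
scene pipe_key 0.63 [ 0.4857 -0.0401  0.0012] [255.1608 223.3125]
scene pipe_key_bow 0.78 [ 0.4897 -0.0408  0.0648] [256.6922 199.4417]
scene pipe_key_bow 0.62 [0.4518 0.2133 0.0883] [168.3917 153.7894]
scene pipe_key_bow 0.55 [ 0.5159 -0.1341  0.084 ] [299.6    205.5149]
scene square_key 0.56 [ 0.5029 -0.2161  0.0216] [325.9892 251.3551]
scene large_key 0.73 [ 0.4858 -0.2906  0.0229] [353.2101 274.8925]
scene large_key 0.2 [ 0.5
[... 373 characters left out ...]
ey 0.63 [ 0.4878 -0.0441 -0.0016] [258.2347 195.0798]
top pipe_key 0.57 [ 0.5139 -0.1371  0.0254] [291.6372 183.3568]
top pipe_key_bow 0.63 [ 0.4903 -0.0405  0.0611] [256.6546 190.9168]
top pipe_key_bow 0.59 [ 0.5232 -0.1367  0.0796] [293.0695 176.3157]
top square_key 0.55 [ 0.4998 -0.215   0.0256] [320.1044 187.5601]
top large_key 0.65 [ 0.4843 -0.2939  0.0242] [348.8294 192.3589]
top key_rack 0.96 [ 0.4993 -0.2155  0.0026] [318.956  189.0425]
top key_rack 0.2 [0.4492 0.2131 0.0884] [158.578  208.0481]
top lockbox 0.63 [0.4878 0.2158 0.0016] [166.4037 197.6187]
top keyway 0.75 [0.4501 0.2115 0.1015] [157.7417 207.1526]
wrist 276.7030426069542 -0.0058052335133662964 [ 0.2207 -0.6156  0.3721]
```

View pics/s.png

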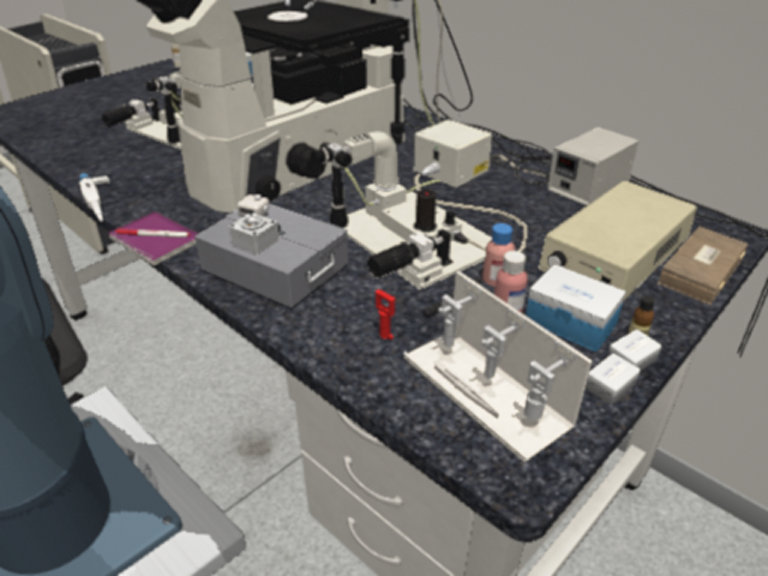

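View pics/t.png

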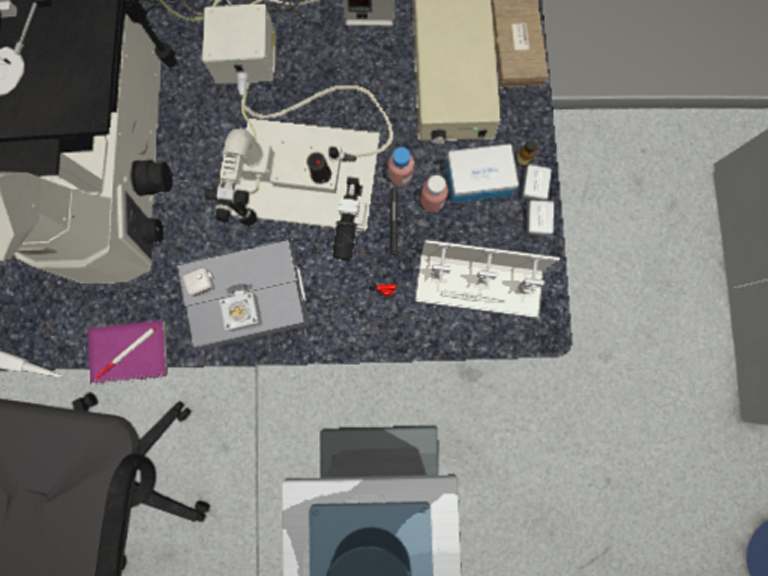

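The scene shows three rack keys, and the possible pipe keys are (scene-camera pixels):
- the left-peg key with a thin shank at about (299,215);
- the middle one, square, at (326,240);
- the right one, wide, at (355,262);
- the red decoy standing on the table at (257,212).

The left-peg key fits the description, so I'll check it in a crop. The box is at about (180,165), with the lock case on top at (168,150).

Run:
```python
from h import *
np.set_printoptions(precision=4,suppress=True)
s=eyes.read_camera("scene");t=eyes.read_camera("top")
save(s,"crop",(270,175,400,300),5)
for l,z in(("key_rack",0.003),("lockbox",0.07)):
    m=eyes.masks_of(l,t)[0]["pixels"].astype(np.uint8)
    c=max(cv2.findContours(m,0,2)[0],key=cv2.contourArea)[:,0]
    X=np.array([onz(t,q.astype(float),z)[:2] for q in c],np.float32)
    r=cv2.minAreaRect(X*1000); print(l,r); print(cv2.boxPoints(r))
```

```text
key_rack ((508.4407043457031, -231.18504333496094), (262.4329833984375, 124.90697479248047), 80.87285614013672)
[[ 425.9636 -350.8334]
 [ 549.2891 -370.6469]
 [ 590.9178 -111.5367]
 [ 467.5923  -91.7232]]
lockbox ((482.7121887207031, 212.16085815429688), (165.27589416503906, 215.237060546875), 11.447162628173828)
[[380.3596 301.238 ]
 [423.0765  90.2824]
 [585.0648 123.0837]
 [542.3479 334.0393]]
```

View pics/crop.png

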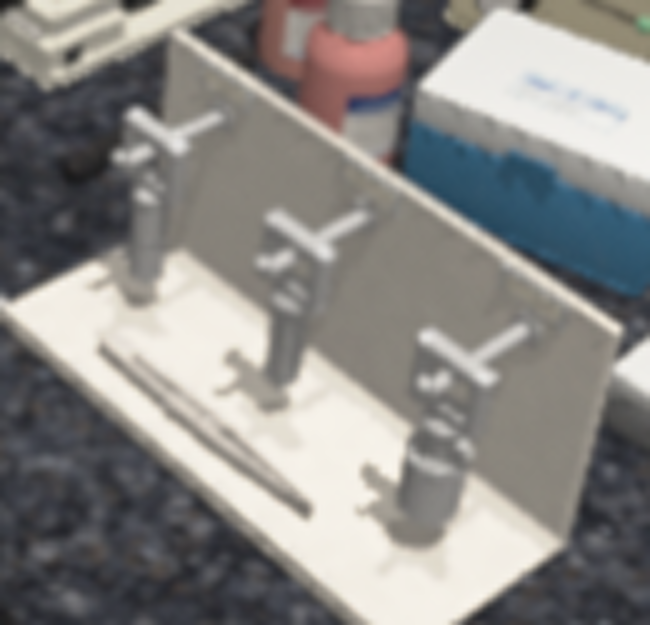

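The left key has a round, slim shank and a small side feature low down. The middle one is square and the right one is wide, so I'm taking the left key. Next I'll plan the approach hover.

```bash
cat >> h.py <<'E'
from scipy.spatial.transform import Rotation as Ro
def plan(p1,yaw1,n,fin,p0=None,e0=None,dp=1):
    """n rows from p0,e0 to p1 with tool down at yaw1 (rotation taken the short way unless |dyaw| given)"""
    s=env.get_state()
    p=np.array(s["eef_pos"] if p0 is None else p0); e=np.array(s["ee_rot"] if e0 is None else e0)
    R=Ro.from_euler("xyz",e); R1=Ro.from_euler("xyz",[np.pi,0,yaw1]); rv=(R.inv()*R1).as_rotvec()
    c=p.copy(); rows=[]
    for i in range(n):
        d=np.round(R.inv().apply((np.array(p1)-c)/(n-i))*1000,dp); r=np.round(np.degrees(rv/n),1)
        rows.append([d.tolist(),r.tolist(),fin]); c=c+R.apply(d/1000); R=R*Ro.from_rotvec(np.radians(r))
    print(rows); return c,R.as_euler("xyz")
E
python3 - <<'E'
from h import *
c,e=plan([.40,-.30,.24],.243+108*np.pi/180,12,1,dp=0); plan([.50,-.134,.22],np.pi-.159,6,1,c,e,dp=0)
E
```

```text
[[[26.0, -22.0, -1.0], [-0.0, -0.0, -9.0], 1], [[29.0, -17.0, -1.0], [-0.0, -0.0, -9.0], 1], [[32.0, -13.0, -1.0], [-0.0, -0.0, -9.0], 1], [[33.0, -8.0, -1.0], [-0.0, -0.0, -9.0], 1], [[34.0, -2.0, -1.0], [-0.0, -0.0, -9.0], 1], [[34.0, 3.0, -1.0], [-0.0, -0.0, -9.0], 1], [[33.0, 9.0, -0.0], [-0.0, -0.0, -9.0], 1], [[32.0, 14.0, -1.0], [-0.0, -0.0, -9.0], 1], [[29.0, 18.0, -0.0], [-0.0, -0.0, -9.0], 1], [[26.0, 23.0, -1.0], [-0.0, -0.0, -9.0], 1], [[22.0, 26.0, -0.0], [-0.0, -0.0, -9.0], 1], [[17.0, 30.0, -1.0], [-0.0, -0.0, -9.0], 1]]
[[[15.0, 29.0, 3.0], [0.0, -0.0, -8.2], 1], [[10.0, 31.0, 3.0], [0.0, -0.0, -8.2], 1], [[6.0, 32.0, 4.0], [0.0, -0.0, -8.2], 1], [[2.0, 32.0, 3.0], [0.0, -0.0, -8.2], 1], [[-3.0, 32.0, 4.0], [0.0, -0.0, -8.2], 1], [[-8.0, 31.0, 3.0], [0.0, -0.0, -8.2], 1]]
```

move_arm([
  [[26, -22, -1], [0, 0, -9], 1],
  [[29, -17, -1], [0, 0, -9], 1],
  [[32, -13, -1], [0, 0, -9], 1],
  [[33, -8, -1], [0, 0, -9], 1],
  [[34, -2, -1], [0, 0, -9], 1],
  [[34, 3, -1], [0, 0, -9], 1],
  [[33, 9, 0], [0, 0, -9], 1],
  [[32, 14, -1], [0, 0, -9], 1],
  [[29, 18, 0], [0, 0, -9], 1],
  [[26, 23, -1], [0, 0, -9], 1],
  [[22, 26, 0], [0, 0, -9], 1],
  [[17, 30, -1], [0, 0, -9], 1],
])

```text
time_s: 2.9
eef_pos: [0.4006, -0.2995, 0.2405]
ee_rot: [-3.141, 0.0, 2.133]
ft_force: [0.1, 1.1, -0.0]
grip_width: 0.995
gripper_force: 0.0
```

move_arm([
  [[15, 29, 3], [0, 0, -8.2], 1],
  [[10, 31, 3], [0, 0, -8.2], 1],
  [[6, 32, 4], [0, 0, -8.2], 1],
  [[2, 32, 3], [0, 0, -8.2], 1],
  [[-3, 32, 4], [0, 0, -8.2], 1],
  [[-8, 31, 3], [0, 0, -8.2], 1],
  [[0, 0, 0], [0, 0, 0], 0.65],
  [[0, 0, 0], [0, 0, 0], 0.65],
  [[0, 0, 0], [0, 0, 0], 0.65],
])

```text
time_s: 4.03
eef_pos: [0.4995, -0.1352, 0.2203]
ee_rot: [-3.141, -0.0, 2.984]
ft_force: [-0.8, -0.1, -0.9]
grip_width: 0.648
gripper_force: 0.0
```

Run:
```python
from h import *
np.set_printoptions(precision=4,suppress=True)
s=env.get_state();print({k:s[k] for k in("time_s","qpos","eef_pos","ee_rot","grip_width")})
p=eyes.read_camera("wrist");print(w(p,[0,0,0]),np.array(p["R"]))
for l in ("pipe_key","pipe_key_bow","square_key","large_key","key_rack"):
    for r in eyes.tip_of(l,p)[:3]:
        X=w(p,r["at"]); print(l,round(r["score"],2),X,px(p,X))
for l in("pipe_key",):
    for r in eyes.look_for(l,p)[:3]: print(l,r["score"],w(p,r["at"]))
save(p,"w1",None,1.5)
```

```text
{'time_s': 4.025, 'qpos': array([ 0.7799,  0.4285, -0.7614,  1.864 ,  0.3515,  0.9878,  1.2794]), 'eef_pos': array([ 0.4995, -0.1352,  0.2203]), 'ee_rot': array([-3.1408, -0.0002,  2.9839]), 'grip_width': 0.6479147895306661}
[ 0.4348 -0.1256  0.3619] [[ 0.1571  0.9876 -0.0007]
 [ 0.9537 -0.1515  0.2599]
 [ 0.2566 -0.0415 -0.9656]]
pipe_key 0.87 [ 0.5176 -0.1335  0.0209] [260.4242 188.1788]
pipe_key 0.67 [ 0.4869 -0.2976  0.0227] [128.031  185.0371]
pipe_key 0.55 [ 0.4919 -0.0404 -0.0018] [327.463  154.4239]
pipe_key_bow 0.93 [ 0.5147 -0.1354  0.0821] [259.1127 199.5391]
pipe_key_bow 0.89 [ 0.4856 -0.0435  0.06  ] [338.1518 155.8625]
square_key 0.65 [ 0.5034 -0.2208  0.0253] [189.9264 188.8162]
square_key 0.24 [ 0.5025 -0.2189  0.0017] [195.3105 183.7146]
large_key 0.95 [ 0.4806 -0.2947  0.0212] [129.3488 179.5458]
key_rack 0.84 [ 0.4982 -0.2164  0.0016] [196.4063 180.2986]
pipe_key 0.96 [ 0.518  -0.1295  0.0904]
pipe_key 0.71 [ 0.4895 -0.0429  0.0608]
```

View pics/w1.png

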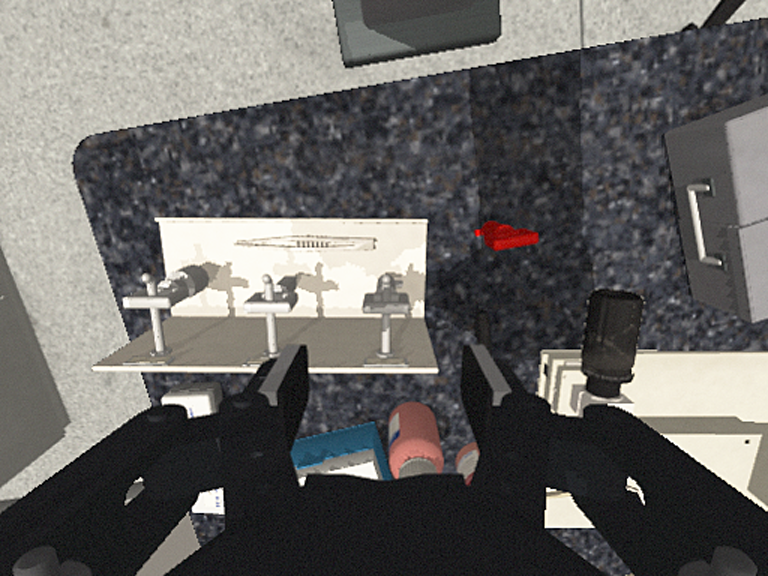

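The wrist view shows the rack edges level, so the yaw is right. The pipe key's bow is at about (258,203), the square and large keys are left of it at (180,202) and (100,200), and the red decoy is off the rack at (340,157). I'll now refine the bow position.

Run:
```python
from h import *
np.set_printoptions(precision=4,suppress=True)
p=eyes.read_camera("wrist")
print(onz(p,[257.7,203],.099), px(p,[.516,-.135,.099]))
print(onz(p,[105+.0,201.3],.099),onz(p,[179.3,201.8],.099))
q=np.array([.5155,-.135])
c,e=plan([q[0],q[1],.064],np.pi-.159,6,.65)
```

```text
[ 0.5136 -0.1355  0.099 ] [258.6178 205.2176]
[ 0.4884 -0.2849  0.099 ] [ 0.5003 -0.2121  0.099 ]
[[[-2.6, 0.2, 26.1], [-0.0, 0.0, 0.0], 0.65], [[-2.6, 0.3, 26.0], [-0.0, 0.0, 0.0], 0.65], [[-2.6, 0.2, 26.1], [-0.0, 0.0, 0.0], 0.65], [[-2.6, 0.3, 26.0], [-0.0, 0.0, 0.0], 0.65], [[-2.6, 0.2, 26.1], [-0.0, 0.0, 0.0], 0.65], [[-2.5, 0.3, 26.0], [-0.0, 0.0, 0.0], 0.65]]
```

move_arm([
  [[-2.5, 0.2, 26], [0, 0, 0], 0.65],
  [[-2.5, 0.2, 26], [0, 0, 0], 0.65],
  [[-2.5, 0.2, 26], [0, 0, 0], 0.65],
  [[-2.5, 0.2, 26], [0, 0, 0], 0.65],
  [[-2.5, 0.2, 26], [0, 0, 0], 0.65],
  [[-2, 0.2, 26], [0, 0, 0], 0.65],
  [[0, 0, 0], [0, 0, 0], 0.3],
  [[0, 0, 0], [0, 0, 0], 0.3],
  [[0, 0, 0], [0, 0, 0], 0.3],
  [[0, 0, 0], [0, 0, 0], 0.3],
  [[0, 0, 0], [0, 0, 0], 0.3],
], grip_force=80)

```text
time_s: 5.8
eef_pos: [0.5146, -0.1351, 0.0647]
ee_rot: [-3.141, 0.001, 2.986]
ft_force: [0.2, -0.5, -1.5]
grip_width: 0.357
gripper_force: 79.0
```

Run:
```python
from h import *
np.set_printoptions(precision=4,suppress=True)
p=eyes.read_camera("wrist");s=env.get_state();print(s["gripper_force"],s["ft_force"])
X=np.array([.5155,-.135,.084])
for l in ("pipe_key","pipe_key_bow"):
    for r in eyes.tip_of(l,p)[:2]: print(l,round(r["score"],2),w(p,r["at"]))
save(p,"w2",None,1.5)
```

```text
78.98847699165344 [-0.4017  0.0215 -0.3883]
pipe_key 0.71 [ 0.4936 -0.0405 -0.0036]
pipe_key 0.61 [ 0.519  -0.1314  0.0237]
pipe_key_bow 0.85 [ 0.5159 -0.1337  0.083 ]
pipe_key_bow 0.59 [ 0.4867 -0.0416  0.0581]
```

View pics/w2.png

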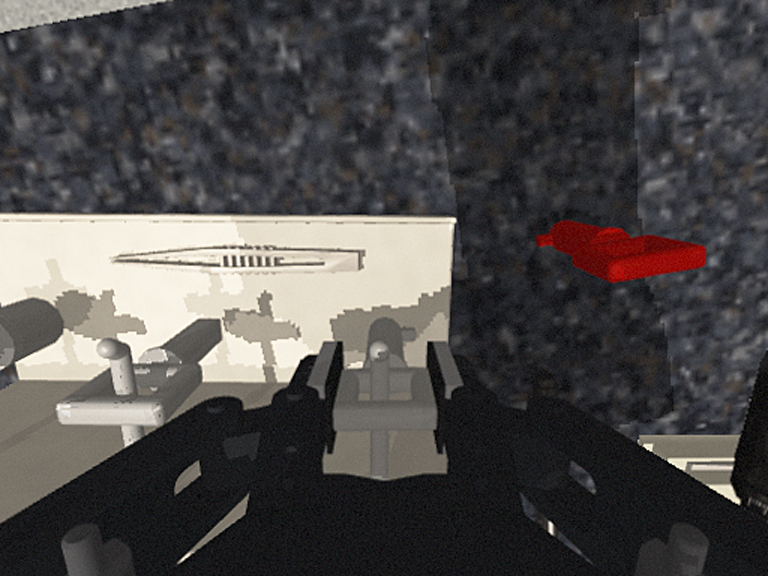

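The key's bow sits between both pads at about (257,275), with the round shank behind the peg. Now lift 7 mm, draw it off the peg, then raise it.

move_arm([
  [[0, 0, -3.5], [0, 0, 0], 0.3],
  [[0, 0, -3.5], [0, 0, 0], 0.3],
  [[0, 0, 0], [0, 0, 0], 0.3],
  [[10, 0, 0], [0, 0, 0], 0.3],
  [[15, 0, 0], [0, 0, 0], 0.3],
  [[20, 0, 0], [0, 0, 0], 0.3],
  [[20, 0, 0], [0, 0, 0], 0.3],
  [[0, 0, -25], [0, 0, 0], 0.3],
  [[0, 0, -40], [0, 0, 0], 0.3],
  [[0, 0, -40], [0, 0, 0], 0.3],
  [[0, 0, -30], [0, 0, 0], 0.3],
  [[0, 0, 0], [0, 0, 0], 0.3],
])

```text
time_s: 7.45
eef_pos: [0.4505, -0.1253, 0.2078]
ee_rot: [-3.14, 0.003, 2.986]
ft_force: [0.2, -0.1, -1.6]
grip_width: 0.356
gripper_force: 79.1
```

Run:
```python
from h import *
np.set_printoptions(precision=4,suppress=True)
s=env.get_state();print(s["qpos"],s["eef_pos"],s["ee_rot"],s["ft_force"])
for n in("scene","wrist","top"):
    p=eyes.read_camera(n)
    for l in ("keyway","pipe_key","pipe_key_bow","lockbox"):
        for r in eyes.tip_of(l,p)[:2]: print(n,l,round(r["score"],2),w(p,r["at"]))
    for l in ("keyway","lockbox"):
        for r in eyes.look_for(l,p)[:1]: print(n,"look",l,round(r["score"],2),w(p,r["at"]))
    if n=="top": t=p
    if n=="scene": sc=p
T=t["image"][170:240,110:215];S=sc["image"][115:205,120:240]
im=np.vstack([cv2.resize(T,(640,427),interpolation=2)])
cv2.imwrite("pics/box.png",im[:,:,::-1])
```

```text
[ 0.8425  0.3607 -0.7991  1.9956  0.3282  0.9123  1.2872] [ 0.4505 -0.1253  0.2078] [-3.1398  0.0032  2.986 ] [ 0.1924 -0.0584 -1.571 ]
scene keyway 0.57 [0.448  0.2061 0.1084]
scene pipe_key 0.82 [ 0.4545 -0.1279  0.1669]
scene pipe_key 0.59 [ 0.4865 -0.0405 -0.0012]
scene pipe_key_bow 0.77 [ 0.4511 -0.1252  0.2289]
scene pipe_key_bow 0.71 [ 0.4909 -0.0374  0.0645]
scene lockbox 0.86 [ 0.4859  0.2192 -0.0021]
scene look keyway 0.74 [0.4454 0.1741 0.0689]
scene look lockbox 0.78 [0.4473 0.1773 0.0665]
wrist keyway 0.2 [ 0.4835 -0.2989  0.0216]
wrist pipe_key 0.85 [ 0.4916 -0.039  -0.0032]
wrist pipe_key 0.7 [ 0.4535 -0.1203  0.1625]
wrist pipe_key_bow 0.94 [ 0.488  -0.04    0.0565]
wrist pipe_key_bow 0.87 [ 0.4507 -0.1227  0.2211]
wrist look keyway 0.85 [0.483  0.121  0.0548]
wrist look lockbox 0.84 [0.4867 0.1196 0.0526]
top keyway 0.65 [0.4475 0.2103 0.0997]
top pipe_key 0.63 [ 0.4881 -0.0412  0.0024]
top pipe_key_bow 0.62 [ 0.4893 -0.0418  0.06  ]
top lockbox 0.86 [0.4865 0.2188 0.0031]
top look keyway 0.78 [0.4746 0.2022 0.0666]
top look lockbox 0.74 [0.4793 0.2028 0.0732]
```

View pics/box.png

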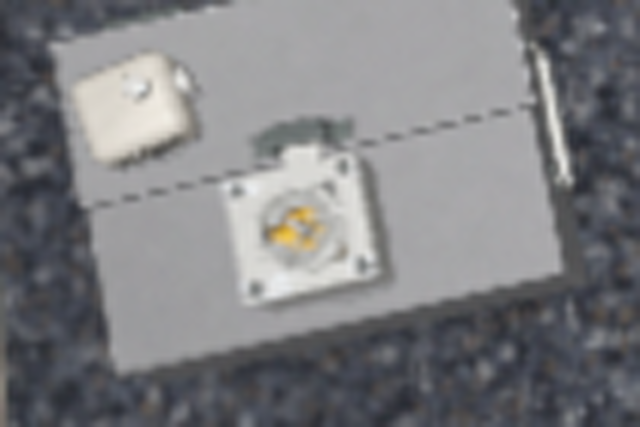

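In the top crop, the seam and case edges tilt about 13°, with the lock mouth at crop (300,228), i.e. top pixel (159,207). The notch isn't clear at this range, so I'll put the wrist camera straight above the lock, with the tool 65 mm beyond it.

Run:
```python
from h import *
np.set_printoptions(precision=4,suppress=True)
t=eyes.read_camera("top")
k=105/640
a=onz(t,[110+80*k,170+207*k],.07);b=onz(t,[110+535*k,170+103*k],.07);d=a-b
print(a,b,"yaw",np.arctan2(-d[0],d[1]),"mouth",onz(t,[110+300*k,170+228*k],.106))
y=.2; g=np.array([.448,.209])+.065*np.array([np.cos(y),np.sin(y)])
c,e=plan([.42,.05,.23],np.pi+.02,6,.3,dp=0); plan([g[0],g[1],.19],np.pi+y,7,.3,c,e,dp=0)
```

```text
[0.4647 0.3138 0.07  ] [0.5043 0.1144 0.07  ] yaw 0.19607049635686608 mouth [0.4488 0.2064 0.106 ]
[[[9.0, 28.0, -4.0], [-0.0, -0.0, -1.7], 0.3], [[9.0, 28.0, -4.0], [-0.0, -0.0, -1.7], 0.3], [[8.0, 29.0, -4.0], [-0.0, -0.0, -1.7], 0.3], [[7.0, 29.0, -4.0], [-0.0, -0.0, -1.7], 0.3], [[6.0, 29.0, -4.0], [-0.0, -0.0, -1.7], 0.3], [[5.0, 29.0, -4.0], [-0.0, -0.0, -1.7], 0.3]]
[[[-14.0, 24.0, 6.0], [-0.0, -0.0, -1.4], 0.3], [[-14.0, 24.0, 6.0], [-0.0, -0.0, -1.4], 0.3], [[-15.0, 24.0, 6.0], [-0.0, -0.0, -1.4], 0.3], [[-15.0, 23.0, 6.0], [-0.0, -0.0, -1.4], 0.3], [[-16.0, 23.0, 5.0], [-0.0, -0.0, -1.4], 0.3], [[-16.0, 22.0, 6.0], [-0.0, -0.0, -1.4], 0.3], [[-17.0, 22.0, 5.0], [-0.0, -0.0, -1.4], 0.3]]
```

move_arm([
  [[9, 28, -4], [0, 0, -1.7], 0.3],
  [[9, 28, -4], [0, 0, -1.7], 0.3],
  [[8, 29, -4], [0, 0, -1.7], 0.3],
  [[7, 29, -4], [0, 0, -1.7], 0.3],
  [[6, 29, -4], [0, 0, -1.7], 0.3],
  [[5, 29, -4], [0, 0, -1.7], 0.3],
])

```text
time_s: 9.3
eef_pos: [0.4194, 0.0527, 0.2307]
ee_rot: [-3.141, 0.0, -3.115]
ft_force: [-0.2, -0.4, -1.4]
grip_width: 0.36
gripper_force: 79.1
```

move_arm([
  [[-14, 24, 6], [0, 0, -1.4], 0.3],
  [[-14, 24, 6], [0, 0, -1.4], 0.3],
  [[-15, 24, 6], [0, 0, -1.4], 0.3],
  [[-15, 23, 6], [0, 0, -1.4], 0.3],
  [[-16, 23, 5], [0, 0, -1.4], 0.3],
  [[-16, 22, 6], [0, 0, -1.4], 0.3],
  [[-17, 22, 5], [0, 0, -1.4], 0.3],
  [[0, 0, 0], [0, 0, 0], 0.3],
  [[0, 0, 0], [0, 0, 0], 0.3],
])

```text
time_s: 10.42
eef_pos: [0.5104, 0.2224, 0.1904]
ee_rot: [-3.141, -0.001, -2.946]
ft_force: [-0.2, 0.2, -0.6]
grip_width: 0.36
gripper_force: 79.2
```

Run:
```python
from h import *
np.set_printoptions(precision=4,suppress=True)
s=env.get_state();print(s["qpos"],s["eef_pos"],s["ee_rot"],s["ft_force"])
p=eyes.read_camera("wrist")
for l in ("keyway","pipe_key","pipe_key_bow","lockbox"):
    for r in eyes.tip_of(l,p)[:2]: X=w(p,r["at"]);print(l,round(r["score"],2),X,px(p,X))
np.savez("w3",**p); save(p,"w3",None,1.5)
```

```text
[ 0.1484  0.5834 -0.8709  1.7888  0.5187  1.0164  0.8412] [0.5104 0.2224 0.1904] [-3.1412 -0.0005 -2.9464] [-0.204   0.1651 -0.576 ]
keyway 0.76 [0.4493 0.2107 0.1113] [257.7163 125.1176]
pipe_key 0.75 [ 0.4926 -0.0411 -0.0018] [ 38.3452 118.19  ]
pipe_key 0.57 [0.5157 0.2263 0.1464] [261.339  224.2416]
pipe_key_bow 0.58 [0.5125 0.2235 0.2111] [259.4589 265.266 ]
lockbox 0.68 [ 0.4843  0.2125 -0.0016] [253.0003 153.394 ]
```

View pics/w3.png

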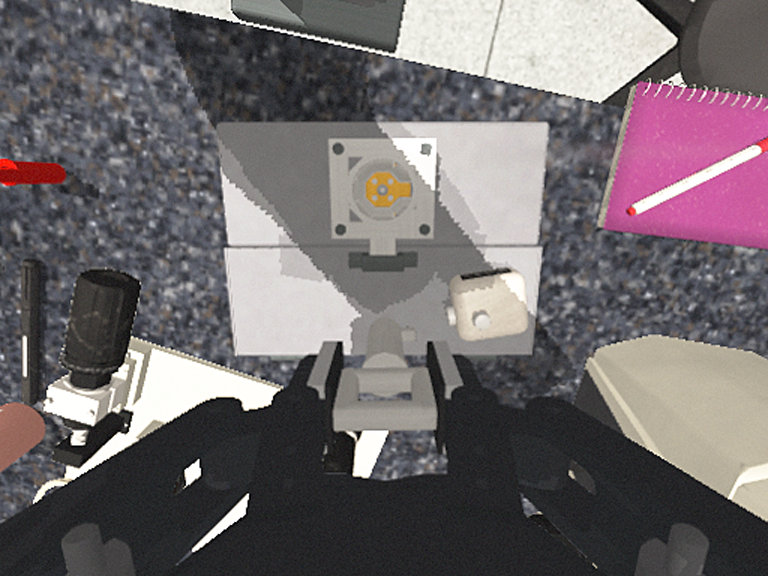

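The wrist view shows the box edges level, so the tool's yaw matches the box. The mouth is at about (255,125) with its notch to the right, and the key's bit is also on the right at (272,222). I'll zoom in on both for exact centring.

Run:
```python
from h import *
im=np.load("w3.npz")["image"]
a=cv2.resize(im[85:165,210:300],None,fx=4.4,fy=4.4,interpolation=2);b=cv2.resize(im[205:293,210:300],None,fx=4.4,fy=4.4,interpolation=2)
h=max(a.shape[0],b.shape[0]);a=cv2.copyMakeBorder(a,0,h-a.shape[0],0,0,0)
cv2.imwrite("pics/zz.png",np.hstack([a,b])[:,:,::-1])
g=cv2.cvtColor(im,cv2.COLOR_RGB2HSV)
m=((g[...,0]>10)&(g[...,0]<30)&(g[...,1]>120)); m[:100]=0;m[150:]=0;m[:,:225]=0;m[:,285:]=0
ys,xs=np.nonzero(m);print(xs.min(),xs.max(),ys.min(),ys.max(),xs.mean(),ys.mean())
```

```text
244 273 115 137 257.1179487179487 126.0
```

View pics/zz.png

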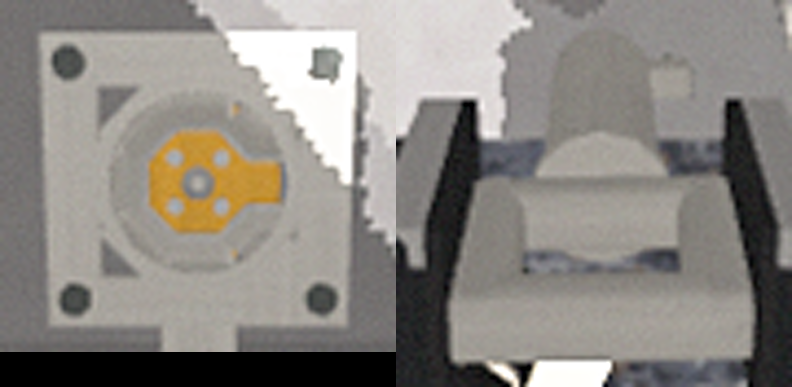

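Run:
```python
from h import *
np.set_printoptions(precision=4,suppress=True)
d=np.load("w3.npz");p={k:d[k] for k in d};p["k1"]=float(p["k1"])
T=np.array([.5104,.2224,.1904]);R=Ro.from_euler("xyz",[-3.1412,-.0005,-2.9464])
tool=lambda X:(R.inv().apply(X-T)*1000).round(2)
print("cam z",w(p,[0,0,0]))
for z in(.09,.10,.108):print("lock",z,onz(p,[254.84,126.2],z),tool(onz(p,[254.84,126.2],z)))
for z in(.222,.2247,.227):
    X=onz(p,[256.4,286.4],z);L=onz(p,[210+(449.5-396)/4.4-.5,286.4],z);Rr=onz(p,[210+(755.5-396)/4.4-.5,286.4],z)
    print("bow back-top",z,X,tool(X),"width",np.linalg.norm(L-Rr)*1000)
for z in(.153,.156,.159):
    a=[onz(p,[210+(c+.5)/4.4-.5,205+(r+.5)/4.4-.5],z) for c,r in((294,65),(294,97))]
    print("bit end",z,tool(a[0]),tool(a[1]),np.linalg.norm(a[0]-a[1])*1000)
```

```text
cam z [0.4461 0.2088 0.332 ]
lock 0.09 [0.451  0.2086 0.09  ] [ 60.94  -1.96 100.43]
lock 0.1 [0.4508 0.2086 0.1   ] [61.14 -1.92 90.43]
lock 0.108 [0.4506 0.2086 0.108 ] [61.3  -1.89 82.43]
bow back-top 0.222 [0.5172 0.223  0.222 ] [ -6.77  -0.79 -31.6 ] width 31.462331778635185
bow back-top 0.2247 [0.5155 0.2226 0.2247] [ -4.99  -0.8  -34.3 ] width 30.690379533261787
bow back-top 0.227 [0.514  0.2223 0.227 ] [ -3.48  -0.8  -36.6 ] width 30.03279058349931
bit end 0.153 [ 0.08 13.05 37.39] [-5.25 13.15 37.39] 5.33634531032533
bit end 0.156 [ 1.18 12.81 34.4 ] [-4.06 12.91 34.39] 5.246931064432265
bit end 0.159 [ 2.28 12.58 31.4 ] [-2.87 12.68 31.39] 5.157516818538983
```

Key relative to the lock, in the tool frame: shift by about (+62.5, -1, 0), with the tip now about 41 mm above the mouth. Move over the lock, then descend to just above the mouth.

move_arm([
  [[10, 0, 0], [0, 0, 0], 0.3],
  [[15, 0, 0], [0, 0, 0], 0.3],
  [[15, -0.5, 0], [0, 0, 0], 0.3],
  [[14, -0.5, 0], [0, 0, 0], 0.3],
  [[8.5, 0, 0], [0, 0, 0], 0.3],
  [[0, 0, 15], [0, 0, 0], 0.3],
  [[0, 0, 15], [0, 0, 0], 0.3],
  [[0, 0, 0], [0, 0, 0], 0.3],
  [[0, 0, 0], [0, 0, 0], 0.3],
])

```text
time_s: 11.8
eef_pos: [0.4503, 0.2093, 0.1601]
ee_rot: [3.141, -0.0, -2.948]
ft_force: [-0.8, -0.2, 0.5]
grip_width: 0.362
gripper_force: 79.2
```

Run:
```python
from h import *
np.set_printoptions(precision=4,suppress=True)
s=env.get_state();print(s["qpos"],s["eef_pos"],s["ee_rot"],s["ft_force"],s["ft_torque"])
T=np.array(s["eef_pos"]);R=Ro.from_euler("xyz",s["ee_rot"])
print("lock in tool",R.inv().apply(np.array([.4507,.2086,.108])-T)*1000)
p=eyes.read_camera("wrist"); np.savez("w4",**p)
im=p["image"]; cv2.imwrite("pics/w4.png",cv2.resize(im[150:300,170:350],None,fx=4,fy=4,interpolation=2)[:,:,::-1])
```

```text
[ 0.1663  0.5323 -0.8812  1.9616  0.5258  0.8933  0.775 ] [0.4503 0.2093 0.1601] [ 3.1411 -0.0004 -2.9475] [-0.7704 -0.2364  0.4577] [-0.0224 -0.0172  0.0137]
lock in tool [-0.2675 -0.7401 52.1074]
```

View pics/w4.png

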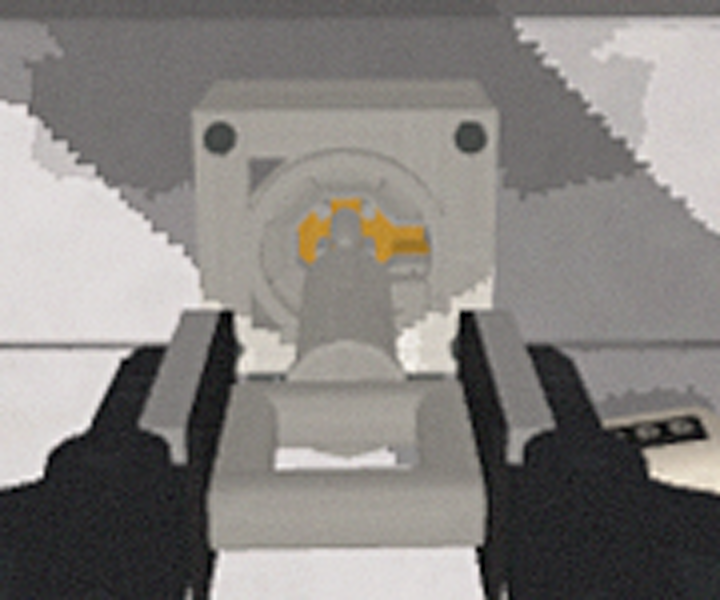

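Run:
```python
from h import *
np.set_printoptions(precision=4,suppress=True)
d=np.load("w4.npz");p={k:d[k] for k in d};p["k1"]=float(p["k1"])
T=np.array([.4503,.2093,.1601]);R=Ro.from_euler("xyz",[3.1411,-.0004,-2.9475])
u=lambda c,r:[170+(c+.5)/4-.5,150+(r+.5)/4-.5]
tool=lambda c,r,z:(R.inv().apply(onz(p,u(c,r),z)-T)*1000).round(2)
for z in(.122,.1254):print("bit",tool(426,275,z),tool(426,305,z),"shank L/R at tip+6",tool(300,270,z),tool(392,270,z))
for z in(.1,.104,.108):print("screws",tool(219,137,z),tool(470,137,z))
for z in(.095,.1,.104):print("post",tool(345,225,z))
d=np.load("w3.npz");q={k:d[k] for k in d};q["k1"]=float(q["k1"])
T2=np.array([.5104,.2224,.1904]);R2=Ro.from_euler("xyz",[-3.1412,-.0005,-2.9464])
for z in(.1,.104,.108):
  for c,r in((68,62),(325,62),(75,299),(321,299),(199,183)):
    print(z,(R2.inv().apply(onz(q,[210+(c+.5)/4.4-.5,85+(r+.5)/4.4-.5],z)-T2)*1000).round(2))
```

```text
bit [ 0.58 12.84 38.11] [-4.94 12.94 38.1 ] shank L/R at tip+6 [ 1.5  -8.84 38.1 ] [ 1.49  6.98 38.1 ]
bit [ 1.81 12.58 34.71] [-3.6  12.68 34.7 ] shank L/R at tip+6 [ 2.71 -8.69 34.7 ] [ 2.71  6.83 34.7 ]
screws [ 19.92 -24.64  60.1 ] [19.91 22.24 60.12]
screws [ 20.83 -24.17  56.1 ] [20.82 21.78 56.12]
screws [ 21.74 -23.7   52.1 ] [21.73 21.32 52.12]
post [ 1.15 -1.12 65.1 ]
post [ 2.71 -1.11 60.1 ]
post [ 3.97 -1.11 56.1 ]
0.1 [ 82.37 -25.55  90.45]
0.1 [82.37 20.87 90.43]
0.1 [ 39.78 -25.46  90.43]
0.1 [39.78 21.19 90.41]
0.1 [61.14 -1.92 90.43]
0.104 [ 82.09 -25.13  86.45]
0.104 [82.09 20.49 86.43]
0.104 [ 40.23 -25.03  86.43]
0.104 [40.22 20.81 86.41]
0.104 [61.22 -1.9  86.43]
0.108 [ 81.8  -24.7   82.45]
0.108 [81.8  20.11 82.43]
0.108 [ 40.67 -24.61  82.43]
0.108 [40.67 20.42 82.41]
0.108 [61.3  -1.88 82.43]
```

move_arm([
  [[1.3, 0.2, 0], [0, 0, 0], 0.3],
  [[0, 0, 4], [0, 0, 0], 0.3],
  [[0, 0, 4], [0, 0, 0], 0.3],
  [[0, 0, 2], [0, 0, 0], 0.3],
  [[0, 0, 2], [0, 0, 0], 0.3],
  [[0, 0, 2], [0, 0, 0], 0.3],
  [[0, 0, 1], [0, 0, 0], 0.3],
  [[0, 0, 0], [0, 0, 0], 0.3],
])

```text
time_s: 12.85
eef_pos: [0.4489, 0.2089, 0.1453]
ee_rot: [3.142, -0.0, -2.948]
ft_force: [1.0, 0.1, -0.6]
grip_width: 0.362
gripper_force: 79.2
```

Run:
```python
from h import *
s=env.get_state();R=Ro.from_euler("xyz",s["ee_rot"]);print(s["eef_pos"],"tool F",R.inv().apply(s["ft_force"]),R.inv().apply(s["ft_torque"]))
```

```text
[0.44885594 0.20890783 0.14525513] tool F [-1.0339453  -0.09632947  0.62359153] [0.01441935 0.03344478 0.03489121]
```

move_arm([
  [[0, 0, 1.5], [0, 0, 0], 0.3],
  [[0, 0, 1.5], [0, 0, 0], 0.3],
  [[0, 0, 1.5], [0, 0, 0], 0.3],
  [[0, 0, 1.5], [0, 0, 0], 0.3],
  [[0, 0, 0], [0, 0, 0], 0.3],
])

```text
time_s: 13.48
eef_pos: [0.4488, 0.2089, 0.1392]
ee_rot: [3.142, -0.0, -2.948]
ft_force: [-0.7, 0.6, -1.0]
grip_width: 0.358
gripper_force: 79.2
```

Run:
```python
from h import *
s=env.get_state();R=Ro.from_euler("xyz",s["ee_rot"]);print(s["eef_pos"],"tool F",R.inv().apply(s["ft_force"]),R.inv().apply(s["ft_torque"]))
```

```text
[0.4487915  0.20886084 0.13915376] tool F [0.59639658 0.71868702 1.01491659] [-0.01752328 -0.0073967  -0.0364241 ]
```

move_arm([
  [[0, 0, 2], [0, 0, 0], 0.3],
  [[0, 0, 2], [0, 0, 0], 0.3],
  [[0, 0, 2], [0, 0, 0], 0.3],
  [[0, 0, 1], [0, 0, 0], 0.3],
  [[0, 0, 0], [0, 0, 0], 0.3],
])

```text
time_s: 14.1
eef_pos: [0.4492, 0.2091, 0.1327]
ee_rot: [-3.141, 0.001, -2.948]
ft_force: [-0.5, -0.5, 5.7]
grip_width: 0.357
gripper_force: 79.9
```

Run:
```python
from h import *
s=env.get_state();R=Ro.from_euler("xyz",s["ee_rot"]);print(s["eef_pos"],"tool F",R.inv().apply(s["ft_force"]),R.inv().apply(s["ft_torque"]))
```

```text
[0.44916041 0.2090618  0.13271764] tool F [ 0.5902846  -0.36410609 -5.73676237] [ 0.21158477  0.23824212 -0.01127442]
```

move_arm([
  [[0, 0, 1], [0, 0, 0], 0.3],
  [[0, 0, 1], [0, 0, 0], 0.3],
  [[0, 0, 1], [0, 0, 0], 0.3],
  [[0, 0, 0], [0, 0, 0], 0.3],
])

```text
time_s: 14.6
eef_pos: [0.4492, 0.2091, 0.1299]
ee_rot: [-3.141, 0.001, -2.948]
ft_force: [-1.2, -0.6, 7.4]
grip_width: 0.356
gripper_force: 80.1
```

move_arm([
  [[0, 0, 1], [0, 0, 0], 0.3],
  [[0, 0, 1], [0, 0, 0], 0.3],
  [[0, 0, 0], [0, 0, 0], 0.3],
])

```text
time_s: 14.98
eef_pos: [0.4496, 0.2093, 0.129]
ee_rot: [-3.14, 0.002, -2.948]
ft_force: [-4.9, -3.3, 20.3]
grip_width: 0.36
gripper_force: 81.7
```

The key is home against the stop (20 N). Now turn clockwise about the key's axis in small steps, easing the push slightly.

move_arm([
  [[0, 0, -0.4], [0, 0, 0], 0.3],
  [[-0.15, 0.2, 0], [0, 0, 8], 0.3],
  [[-0.15, 0.2, 0], [0, 0, 8], 0.3],
  [[-0.15, 0.2, 0], [0, 0, 8], 0.3],
  [[-0.15, 0.2, 0], [0, 0, 8], 0.3],
  [[0, 0, 0], [0, 0, 0], 0.3],
])

```text
time_s: 15.72
eef_pos: [0.4497, 0.2101, 0.129]
ee_rot: [-3.141, 0.002, 2.776]
ft_force: [-3.3, -2.9, 16.3]
grip_width: 0.357
gripper_force: 80.9
```

Run:
```python
from h import *
s=env.get_state();R=Ro.from_euler("xyz",s["ee_rot"]);print(s["eef_pos"],s["qpos"],"tool F",R.inv().apply(s["ft_force"]),R.inv().apply(s["ft_torque"]))
```

```text
[0.44970736 0.21012533 0.12903235] [ 0.03447549  0.52971053 -0.70983991  1.98913721  0.48191379  0.79416907
  0.25061519] tool F [  2.00216096  -3.83470192 -16.29160404] [ 0.94448652  0.71848276 -0.12260196]
```

move_arm([
  [[-0.15, 0.2, 0], [0, 0, 8], 0.3],
  [[-0.15, 0.2, 0], [0, 0, 8], 0.3],
  [[-0.15, 0.2, 0], [0, 0, 8], 0.3],
  [[-0.15, 0.2, 0], [0, 0, 8], 0.3],
  [[-0.15, 0.2, 0], [0, 0, 8], 0.3],
  [[-0.15, 0.2, 0], [0, 0, 8], 0.3],
  [[0, 0, 0], [0, 0, 0], 0.3],
])

```text
time_s: 16.6
eef_pos: [0.4505, 0.212, 0.1291]
ee_rot: [3.14, -0.001, 1.94]
ft_force: [-6.1, 1.2, 15.1]
grip_width: 0.356
gripper_force: 80.8
```

Run:
```python
from h import *
s=env.get_state();R=Ro.from_euler("xyz",s["ee_rot"]);print(s["eef_pos"],s["qpos"],"tool F",R.inv().apply(s["ft_force"]),R.inv().apply(s["ft_torque"]))
```

```text
[0.45054085 0.21203814 0.12907165] [-0.11803465  0.48122971 -0.51193414  1.9938265   0.33841398  0.74798733
 -0.4634939 ] tool F [  3.32351913  -5.20083588 -15.12799294] [ 1.20466422  0.82729278 -0.10994286]
```

move_arm([
  [[0, -0.1, 0], [0, 0, 6], 0.3],
  [[0, -0.1, 0], [0, 0, 6], 0.3],
  [[0, 0, 0], [0, 0, 0], 0.3],
  [[0, 0, 0], [0, 0, 0], 0.3],
])

```text
time_s: 17.1
eef_pos: [0.4509, 0.213, 0.1291]
ee_rot: [3.139, -0.003, 1.732]
ft_force: [-3.4, 3.9, 11.8]
grip_width: 0.363
gripper_force: 80.4
```

Run:
```python
from h import *
np.set_printoptions(precision=4,suppress=True)
s=env.get_state();R=Ro.from_euler("xyz",s["ee_rot"]);print(s["eef_pos"],s["qpos"],"tool F",R.inv().apply(s["ft_force"]),R.inv().apply(s["ft_torque"]))
a=eyes.read_camera("scene");b=eyes.read_camera("wrist");t=eyes.read_camera("top")
I=[cv2.resize(b["image"][120:320,150:370],(440,400)),cv2.resize(a["image"][100:200,120:210],(360,400),interpolation=2)]
cv2.imwrite("pics/end.png",np.hstack(I)[:,:,::-1])
for p in(a,t):
    for l in("square_key","large_key"):
        for r in eyes.tip_of(l,p)[:1]:print(l,r["score"],w(p,r["at"]))
```

```text
[0.4509 0.213  0.1291] [-0.1567  0.4719 -0.4632  1.9958  0.3038  0.7371 -0.6415] tool F [  4.3922  -2.7034 -11.7555] [ 0.8789  1.1504 -0.0871]
square_key 0.61 [ 0.5037 -0.2171  0.0237]
large_key 0.63 [ 0.4871 -0.2885  0.0222]
square_key 0.47 [ 0.5004 -0.2176  0.0242]
```

View pics/end.png

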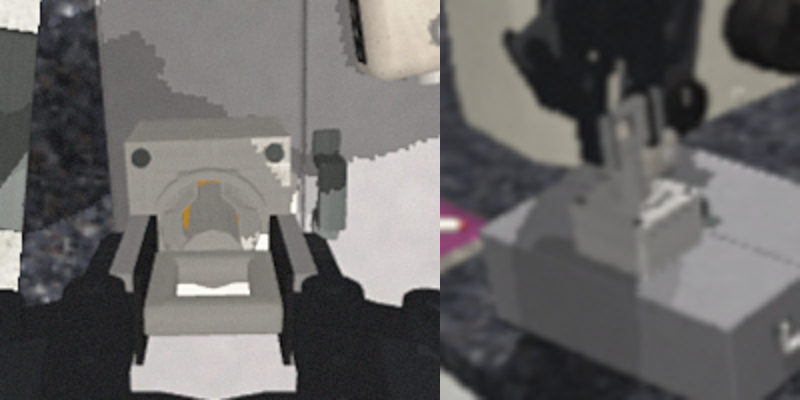

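The end view shows the bow square in the fingers and turned about 92°. The bolt between the case edge (290,170) and the strap (330,180) has gone, so it's drawn. I'll check for creep, then hand in.

move_arm([
  [[0, 0, 0.2], [0, 0, 2], 0.3],
  [[0, 0, 0], [0, 0, 0], 0.3],
  [[0, 0, 0], [0, 0, 0], 0.3],
  [[0, 0, 0], [0, 0, 0], 0.3],
  [[0, 0, 0], [0, 0, 0], 0.3],
])

```text
time_s: 18.08
eef_pos: [0.451, 0.213, 0.1291]
ee_rot: [3.139, -0.003, 1.697]
ft_force: [-3.8, 3.7, 13.4]
grip_width: 0.357
gripper_force: 80.8
```

Run:
```python
from h import *
s=env.get_state();R=Ro.from_euler("xyz",s["ee_rot"]);print(s["eef_pos"],s["ee_rot"],R.inv().apply(s["ft_force"]),R.inv().apply(s["ft_torque"]))
print(order.job_done())
```

```text
[0.45100458 0.21299661 0.12907095] [ 3.13903538 -0.00349196  1.69705734] [  4.15172266  -3.31835045 -13.41819468] [ 0.92901726  1.07536699 -0.08402053]
the job is handed in; nothing more can be done
None
```

I handed the job in at about 18 s with the pipe key fully home, turned about 94° clockwise and still gripped; the bolt looked drawn clear in the last picture and the other two keys were still hanging, but no verdict came back.

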